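Sort the odds and ends from under the sink

ROBOT

A 6-joint arm with a two-finger parallel gripper is mounted at the origin on the work surface. World frame = base frame: x ahead of the robot, y to its left, z up, the work surface at z = 0. Lengths are in mm, angles in rad, forces in N, time in s.
With the tool pointing down it reaches from about 425 to 1125 mm from the base axis. Payload 14.9 kg.
Tool frame: the origin (TCP) lies on the centre line of the jaws, within the pads' length; the fingertips stand arm.finger_overhang ahead of it and the grasp point (between the pads) lies 5 mm behind it (arm.finger_overhang is the distance from the TCP to the fingertips, in mm); z points along the fingers, y is the line along which they close (so a half turn about z gives the same grasp; the last joint's range is limited). The gripper opens to 91 mm and grips with 3 to 60 N. Pads are 32 mm wide; open, the fingers measure 118 mm over their backs; the gripper's body (76 mm by 178 mm) begins 60 mm behind the grasp point.
Start: joints at [-1.272, 0.379, 1.734, -0, 1.028, -0.033], TCP at [228.018, -661.835, 227.932] pointing down, gripper open.
Joint ranges: [-2.77, 2.77], [-0.74, 2.19], [0, 2.66], [-1.06, 4.2], [0.31, 2.87], [-3.08, 3.08]. Speed limits (rad/s): [1.89, 1.89, 2.39, 3.14, 3.14, 3.14].

INTERFACE

Orientations are given as a unit quaternion [w, x, y, z].
In Python, from cell import arm gives the robot as it stands.
- The arm moves only by the shell command python3 -m creep 'ROWS' [FORCE]. ROWS is JSON, a list of rows, each a list of 3 entries, a list of its own where there are three numbers: the turn, a rotation vector about the world's x, y, z in degrees, then the shift along the world's x, y, z in cm, then the opening, from -1 (shut) to 1 (fully open). In form: [[[wx, wy, wz], [x, y, z], hand], ...]. A call has 1 to 12 rows; each row shifts and turns the commanded pose from where the row before left it; what a row does not reach is not made up. A row lasts 1/12 s, in which the tool goes at most 41.7 mm and 7.16 degrees, less where a joint would pass 70% of its speed; a pose out of reach is approached as far as the arm can. A call with a gripper value outside its range is refused whole. The fingers move at their own pace and stop on an object; FORCE is the grip in N (left out, the last holds). Time passes only in rows, so rows that do not move let the fingers close. It gives the time, the measured TCP pose, the force, the opening and the grip force at its end, in the units of the state.
- arm.observe(): the state, without advancing time (a new reading comes with each control period).
- arm.camera(name): name is "side" or "top"; returns a dict with "color" (400x640x3 uint8, red, green, blue), "range_z" (400x640 float32, mm along the optical axis (not along the pixel's ray), 0 where there is no reading), "camera_matrix" (3x3 intrinsics, pixels), "k1" (the pictures are not rectified: a ray, as slopes to the right and down, at radius r is drawn at 1 + k1 r^2 times it, then the intrinsics apply), "R" (3x3) and "t" (3): a world point X has camera coordinates R X + t. Camera axes: x right, y down, z forward; pixel columns grow to the right and rows downward; lengths in mm; the calibration is good to about 2 mm. A picture is of the moment at which its call begins.
- arm.close_job(): hands the job in; it is judged then, once.
The state is a dict: "time": time; "joint_positions": joint angles; "joint_vel": joint speeds; "effort": joint torques, N m; "eef_pos": TCP position; "tool_rot": TCP orientation; "force": force on the tool from outside, world axes, zero at the start; "torque": the same for the moment, N m; "opening": finger opening in mm; "grip_force": force on a finger pad.
Only numpy, scipy, OpenCV 4.12 (cv2) and the standard library are available. Lean on these libraries where they do the work, as an engineer would, in place of code of your own. Each camera call takes 0.05 s, during which the arm holds its last target. There are 200 camera calls.

TASK

Sort the loose bits from the sink cupboard: the two brass fittings (the round coupling and the valve with the red lever) go into the clear drawer with the blue lining, the wooden scrubbing brush and the black sink plug into the stainless steel dish, and the old cork into the yellow dustpan as rubbish. Set each one down inside, the same way up as it stands now and flat on the bottom, not leaning on a wall or on another thing. Leave the black plunger cup and the red spray bottle where they are.

Things in the scene. Friction and masses are not known exactly. Their poses are not given: they have to be found in the camera images.
- coupling: brass pipe coupling, loose, standing upright: hexagonal foot 42 mm across the corners and 18 mm high, above it a round sleeve 30 mm in diameter from 18 to 46 mm height (total 46 mm). About 0.13 kg. Origin: centre of the underside; z up along its axis. Take it by the sleeve from any side
- valve: brass stop valve with a red lever, loose: square middle block 34 mm along x, 30 mm wide (y), 30 mm high, round ends of 26 mm diameter, 66 mm long over all along its x; a red lever 50 by 11 mm lies along x on top, from 13 mm behind to 37 mm ahead (+x) of the origin, top at 44 mm. About 0.16 kg. Origin: centre of the underside; x along its length, z up. Take the middle block across y (30 mm)
- brush: wooden scrubbing brush, loose, on its white bristles: 84 mm long (x), 38 mm wide (y), 45 mm high; wooden block in the top 20 mm, stiff bristle block (32 mm wide) below. About 0.07 kg. Origin: centre of the underside; x along its length, z up. Take the wood across y
- plug: black rubber sink plug with a steel knob, loose, standing: plug 40 mm in diameter below, 48 mm at 16 mm height, on it a round steel knob 22 mm in diameter from 16 to 46 mm height. About 0.08 kg. Origin: centre of the underside; z up along its axis. Take it by the knob
- cork: old mushroom-shaped bottle cork, loose, standing upright: 28 mm in diameter at the foot, 25 mm at the neck, head 31 mm in diameter from 26 to 40 mm height, top at 46 mm. 12 g. Origin: centre of the underside; z up along its axis. Take it by the head
- drawer: clear plastic drawer with a blue floor liner and a blue pull in the middle of its -x side, fixed to the surface, open on top: 118 mm along its x, 168 mm along its y, 20 mm high; walls 4 mm, floor 4 mm thick, so inside it is 110 by 160 mm and 16 mm deep. Origin: centre of the underside (inner floor at z = 4 mm); z up
- dish: stainless steel dish, bare metal, with a small lip along its two short sides (y = +-91 mm), fixed to the surface, open on top: 118 mm along its x, 168 mm along its y, 20 mm high; walls 4 mm, floor 4 mm thick, so inside it is 110 by 160 mm and 16 mm deep. Origin: centre of the underside (inner floor at z = 4 mm); z up
- dustpan: yellow dustpan, fixed to the surface: pan 130 mm along x, 200 mm along y, floor 4 mm thick, 4 mm walls: 26 mm high at the +x side, 20 mm high at both y sides, open towards -x; a handle runs from the pan's back out to x = +183 mm, 23 mm high. Origin: centre of the pan's underside; z up
- plunger: black hard silicone plunger cup, loose, leave it alone: round, 90 mm in diameter, 58 mm high, neck 30 mm in diameter on top. Origin: centre of the underside
- spray: red spray bottle with white head, loose, leave it alone: body 74 mm in diameter, 211 mm high, at the robot's right side beyond the sorting area. Origin: centre of the underside

How it is judged:
By the outcome, as a careful person would: the job done as asked, in the order asked, and still so for the second after the job is handed in, with the robot touching nothing.
It also fails if it takes over 112 s, if anything falls off the work surface, if the arm or the gripper's body presses on something with over 40 N, if the wrist force passes 120 N, or if a joint passes its speed limit or range.

## Working session

There is one attempt and no reset: what is moved stays moved. The work goes in short steps, Python scripts to look and compute and a shell command to move; the robot and the scene stay as the last step left them, time stands still between calls to the robot, and variables do not carry over. Pictures are saved under pics/ and viewed, at most 14 in all, crops included, and the job is handed in when it is done.

```bash
ls; mkdir -p pics; python3 - <<'E'
from cell import arm
import cv2,numpy as np
print(arm.finger_overhang,arm.observe())
for n in("side","top"):
    c=arm.camera(n); np.savez(f"pics/{n}0.npz",**c); cv2.imwrite(f"pics/{n}0.png",c["color"][:,:,::-1])
    print(n,c["camera_matrix"],c["k1"],c["R"],c["t"],-c["R"].T@c["t"], (c["range_z"]>0).mean())
E
```

```text
pics
14.0 {'time': 0.0, 'joint_positions': array([-1.27233213e+00,  3.79407197e-01,  1.73478892e+00,  3.30120539e-06,
        1.02851866e+00, -3.33246060e-02]), 'joint_vel': array([ 0.00107101,  0.00212364, -0.00056609, -0.00101174,  0.00022258,
        0.00024195]), 'effort': array([ 2.54592233e-03, -7.63726330e+01, -4.34368193e+01,  6.51554321e-02,
        4.24848881e-02, -8.07666902e-05]), 'eef_pos': array([ 227.87799045, -661.4550373 ,  227.28517793]), 'tool_rot': array([-5.56325044e-04,  9.86271039e-01,  1.65133653e-01, -7.27611811e-05]), 'force': array([-0.21641159,  0.51255018, -0.31064229]), 'torque': array([-0.0161079 ,  0.02359519,  0.00926529]), 'grip_force': 0.0, 'opening': 91.1143242119293}
side [[462.69965723   0.         320.63477586]
 [  0.         462.69965723 201.37797023]
 [  0.           0.           1.        ]] -0.07054730358917467 [[ 0.99719777 -0.07227791  0.01930058]
 [-0.04210382 -0.75548388 -0.65381295]
 [ 0.06183751  0.65116819 -0.75641001]] [-499.94627929  -72.10001253 1264.60213452] [ 417.30978339 -914.07415511  919.06704667] 0.995984375
top [[412.21938563   0.         317.31662899]
 [  0.         412.21938563 201.81675259]
 [  0.           0.           1.        ]] 0.03609065760880818 [[ 0.02171455 -0.9995806  -0.01915999]
 [-0.99771086 -0.02043832 -0.06446176]
 [ 0.06404313  0.02051589 -0.99773623]] [-134.75790472  471.51245546 1038.9857022 ] [ 406.81940855 -146.38018085 1064.44623603] 0.99587890625
```

View pics/top0.png

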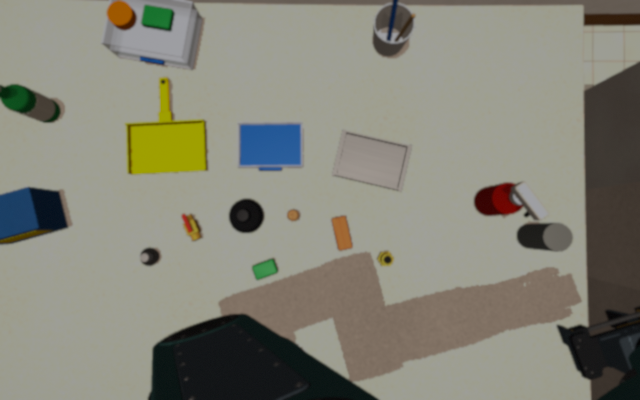

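View pics/side0.png

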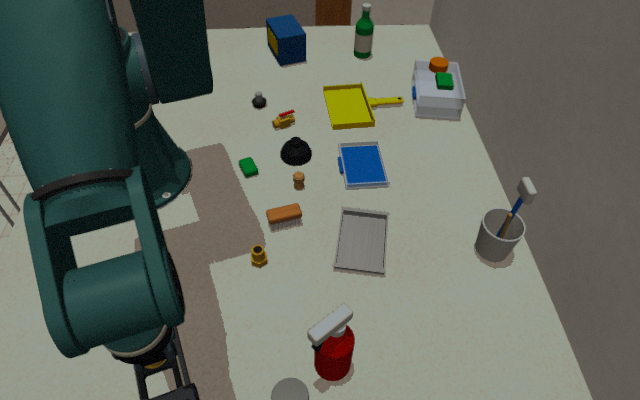

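The top view shows the coupling at about (386,258), brush (342,233), cork (293,215), plunger (246,215), valve (191,227) and plug (149,257). The drawer is at (270,145), the dish at (372,160) and the dustpan at (167,147). The green sponge at (264,269) is not part of the task. The side view shows the same things: coupling (259,256), brush (284,214), cork (299,180), valve (285,119), plug (259,100).

```bash
cat > h.py <<'E'
import numpy as np,cv2
from cell import arm
def rays(c,px):
    u=cv2.undistortPoints(np.float64(px).reshape(-1,1,2),c["camera_matrix"],np.array([float(c["k1"]),0,0,0]))[:,0]
    return np.c_[u,np.ones(len(u))]
def world(c):
    "world point of each pixel, from range"
    h,w=c["range_z"].shape
    g=np.stack(np.meshgrid(np.arange(w),np.arange(h)),-1).reshape(-1,2)
    return ((rays(c,g)*c["range_z"].reshape(-1,1)-c["t"])@c["R"]).reshape(h,w,3)
def plane(c,px,z):
    d=rays(c,px)@c["R"]; o=-c["R"].T@c["t"]
    return o+d*((z-o[2])/d[:,2])[:,None]
def proj(c,X):
    return cv2.projectPoints(np.float64(X).reshape(-1,1,3),cv2.Rodrigues(c["R"])[0],c["t"],c["camera_matrix"],np.array([float(c["k1"]),0,0,0]))[0][:,0]
def tri(a,pa,b,pb):
    "point between two rays, and the gap"
    oa,ob=[-c["R"].T@c["t"] for c in(a,b)]; da=(rays(a,[pa])@a["R"])[0]; db=(rays(b,[pb])@b["R"])[0]
    s=np.linalg.lstsq(np.c_[da,-db],ob-oa,rcond=None)[0]; p,q=oa+s[0]*da,ob+s[1]*db
    return (p+q)/2,np.linalg.norm(p-q)
E
python3 - <<'E'
from h import *
np.set_printoptions(precision=1,suppress=True)
C={n:dict(np.load(f"pics/{n}0.npz")) for n in("side","top")}
for n,c in C.items():
    W=world(c); z=W[...,2]
    ok=(c["range_z"]>0)&(W[...,0]>400)&(W[...,0]<950)&(W[...,1]>-420)&(W[...,1]<380)
    t=ok&(abs(z)<6); print(n,"table z",np.median(z[t]),z[t].std())
    m=(ok&(z>9)&(z<240)).astype(np.uint8)
    k,L,S,_=cv2.connectedComponentsWithStats(m)
    for i in range(1,k):
        if S[i,4]<25: continue
        P=W[L==i]; top=P[:,2]>np.percentile(P[:,2],90)-6
        r=cv2.minAreaRect(np.float32(P[:,:2]))
        print(S[i],"z95 %.1f"%np.percentile(P[:,2],95),"med",np.median(P,0),"topmean",P[top].mean(0),"rect",np.array(r[0]),np.array(r[1]),"%.0f"%r[2],"rgb",c["color"][L==i].mean(0))
for n,c in C.items():
    b=(200,90,270,280) if 0 else None
c=C["top"]; cv2.imwrite("pics/topz.png",cv2.resize(c["color"][105:285,120:420,::-1],None,fx=2.66,fy=2.66,interpolation=cv2.INTER_CUBIC))
c=C["side"]; cv2.imwrite("pics/sidez.png",cv2.resize(c["color"][75:285,220:420,::-1],None,fx=2.85,fy=2.85,interpolation=cv2.INTER_CUBIC))
E
```

```text
side table z 0.07438164356041123 2.1824033702020573
[ 412   57   53   62 2417] z95 107.3 med [882.  235.7  82.6] topmean [903.1 302.8 105.7] rect [890.2 288.4] [189.8 138.9] 84 rgb [109.4 116.8 106.6]
[323  82  81  46 665] z95 26.6 med [667.8 270.8  19.4] topmean [688.  273.6  23. ] rect [664.3 273.1] [244.7 214.2] 5 rgb [121.4 113.3  12.3]
[283 109  12  17 141] z95 44.8 med [415.4 194.7  27.7] topmean [416.4 200.   43.1] rect [413.8 194.4] [46.2 25.3] 44 rgb [106.5  62.9  22.9]
[284 137  28  28 580] z95 57.5 med [434.7  38.4  33.2] topmean [432.5  53.9  56. ] rect [438.8  45.5] [69.7 76.6] 87 rgb [15.3 15.7 16.2]
[338 140  52  48 548] z95 21.7 med [612.3  -7.3  17. ] topmean [616.4  -2.4  18.8] rect [614.7   2. ] [128.3 178.9] 2 rgb [100.7 113.  123.7]
[293 172  12  15 149] z95 47.2 med [436.2 -73.2  39.6] topmean [436.4 -67.9  44.2] rect [436.5 -67.8] [26.9 29.7] 80 rgb [101.8  75.3  43.6]
[ 476  177   61   84 2354] z95 217.8 med [ 905.2 -301.1   81.5] topmean [ 916.2 -293.1  213.8] rect [ 898.3 -299.7] [97.5 98.6] 5 rgb [81.4 79.9 75. ]
[286 203  16  22 276] z95 46.4 med [ 418.3 -
[... 909 characters left out ...]
 731] z95 23.9 med [ 586.5 -267.4   20.6] topmean [ 584.4 -262.    21. ] rect [ 584.5 -261. ] [181.7 121.5] 78 rgb [141.  135.1 127.9]
[229 198  35  32 910] z95 59.5 med [437.5  50.5  35.8] topmean [436.1  55.8  58.7] rect [440.8  57. ] [79.4 87.4] 1 rgb [28.8 27.6 26.7]
[287 209  13  12 121] z95 48.9 med [440.5 -65.6  45.3] topmean [439.4 -64.6  45.9] rect [439.7 -65.2] [27.4 29.2] 1 rgb [142.8 109.1  73.1]
[181 213  18  16 197] z95 46.6 med [415.9 196.1  32.1] topmean [417.8 200.1  44.9] rect [419.4 194.9] [37.4 35.7] 1 rgb [136.8  86.8  45.9]
[331 215  19  17 245] z95 48.6 med [ 418.8 -182.6   45.6] topmean [ 419.  -182.8   45.8] rect [ 418.2 -182.3] [42.6 37.6] 14 rgb [154.5 103.9  59.6]
```

View pics/topz.png

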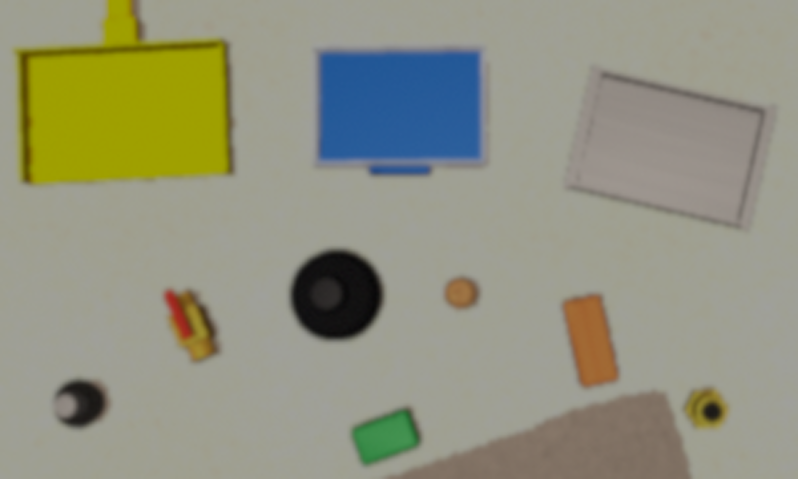

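View pics/sidez.png

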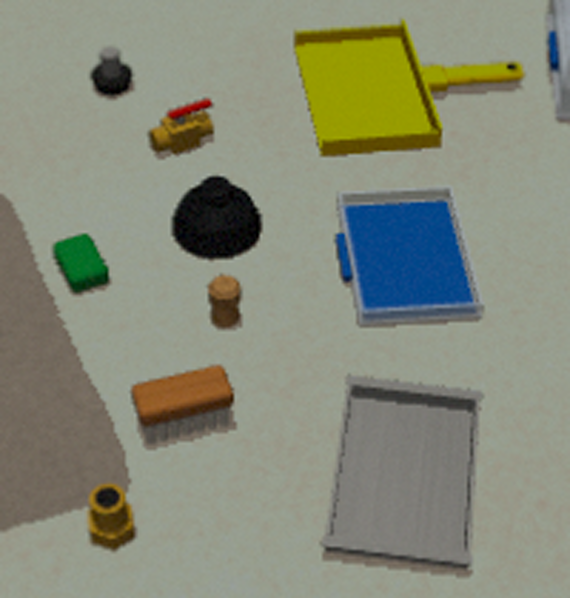

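The crops confirm the objects and their arrangement. The valve's lever points up and to the left in the top view, from about (185,232) to (183,215). The drawer's pull faces the robot and the dish is turned by about -12 degrees. Next I'll get precise positions for each object from both views.

```bash
cat > meas.py <<'E'
from h import *
np.set_printoptions(precision=1,suppress=True)
def objs(C,boxes,zoff):
    "per thing and view: points above z limits in a world box"
    for k,(x,y,rad,zlo,zhi) in boxes.items():
        for n,c in C.items():
            W=world(c); W[...,2]-=zoff[n]
            m=(np.hypot(W[...,0]-x,W[...,1]-y)<rad)&(W[...,2]>zlo)&(W[...,2]<zhi)&(c["range_z"]>0)
            P=W[m]
            if len(P)<5: print(k,n,len(P)); continue
            r=cv2.minAreaRect(np.float32(P[:,:2])); v=np.linalg.svd(P[:,:2]-P[:,:2].mean(0),full_matrices=False)[2][0]
            print(k,n,len(P),"mean",P.mean(0),"ztop %.1f"%np.percentile(P[:,2],95),"rect",np.array(r[0]),np.array(r[1]),"%.0f"%r[2],"pca %.1f"%(np.degrees(np.arctan2(v[1],v[0]))%180))
E
python3 - <<'E'
from meas import *
C={n:dict(np.load(f"pics/{n}0.npz")) for n in("side","top")}
z0={"side":0,"top":1.2}
W=world(C["top"]); 
for n,p in dict(coupling=(386,258),plug=(149,257),valve=(191,227),sponge=(264,269)).items(): print(n,W[p[1],p[0]])
p=W[258,386]; q=W[257,149]
objs(C,dict(coupling=(p[0],p[1],35,6,60),couptop=(p[0],p[1],35,38,60),plug=(q[0],q[1],40,6,60),plugtop=(q[0],q[1],40,38,60),valve=(417,196,55,6,60),lever=(417,196,55,37,60),brush=(418,-183,60,38,60),cork=(439,-65,30,38,60)),z0)
# lever ends by red mask, two views
T={}
for n,c in C.items():
    h=cv2.cvtColor(c["color"],cv2.COLOR_RGB2HSV); Wn=world(c)
    near=np.hypot(Wn[...,0]-417,Wn[...,1]-196)<70
    red=near&((h[...,0]<7)|(h[...,0]>173))&(h[...,1]>140)&(c["color"][...,0]>60)
    ys,xs=np.nonzero(red); P=np.c_[xs,ys].astype(float); ctr=P.mean(0); v=np.linalg.svd(P-ctr,full_matrices=False)[2][0]
    if v[0]*(-1 if n=="top" else 1)<0: v=-v
    s=(P-ctr)@v; T[n]=(ctr,ctr+v*s.max(),ctr+v*s.min()); print(n,len(P),T[n])
for i in range(3): print(["ctr","end+","end-"][i],*tri(C["side"],T["side"][i],C["top"],T["top"][i]))
# containers: blue liner, yellow pan floor, dish interior corners via planes
for n,c in C.items():
    h=cv2.cvtColor(c["color"],cv2.COLOR_RGB2HSV)
    Wn=world(c)
    for nm,lo,hi,ctr,z in(("blue",100,120,(617,2),4),("yellow",26,34,(650,272),4)):
        m=((h[...,0]>=lo)&(h[...,0]<=hi)&(h[...,1]>110)&(np.hypot(Wn[...,0]-ctr[0],Wn[...,1]-ctr[1])<170)).astype(np.uint8)
        if nm=="blue": m=cv2.morphologyEx(m,cv2.MORPH_OPEN,np.ones((9,9)))
        cs=max(cv2.findContours(m,0,1)[0],key=cv2.contourArea)[:,0]
        r=cv2.minAreaRect(np.float32(plane(c,cs,z)[:,:2])); print(n,nm,np.array(r[0]),np.array(r[1]),"%.1f"%r[2],"floor z %.1f"%(np.median(Wn[...,2][m>0])-z0[n]))
    m=(np.hypot(Wn[...,0]-583,Wn[...,1]+261)<40); print(n,"dish floor %.1f"%(np.median(Wn[m][:,2])-z0[n]))
E
```

```text
coupling [ 338.3 -295.9   47.8]
plug [327.7 286.2  43.9]
valve [403.4 188.9  35.5]
sponge [302.2   5.   23.4]
coupling side 283 mean [ 333.7 -306.    31.3] ztop 47.5 rect [ 332.9 -301.8] [36.5 34.9] 5 pca 6.8
coupling top 194 mean [ 337.5 -296.    35.3] ztop 48.7 rect [ 336.2 -298.1] [35.1 39.6] 1 pca 164.3
couptop side 126 mean [ 332.9 -301.1   45.1] ztop 48.5 rect [ 333.  -299.4] [27.6 29.7] 1 pca 104.6
couptop top 119 mean [ 336.5 -298.3   45.7] ztop 49.3 rect [ 336.1 -298.2] [28.4 27.9] 46 pca 81.6
plug side 165 mean [323.9 292.   24.2] ztop 46.0 rect [324.4 295.3] [44.5 44.3] 13 pca 174.9
plug top 272 mean [327.6 293.2  24.2] ztop 46.6 rect [331.3 294.9] [46.1 55.8] 63 pca 8.4
plugtop side 37 mean [324.2 295.9  44. ] ztop 48.7 rect [323.1 297.4] [25.8 19.3] 76 pca 82.8
plugtop top 67 mean [326.8 295.9  45.1] ztop 48.7 rect [327.4 296.6] [20.6 19.5] 89 pca 84.8
valve side 274 mean [401.7 187.6  26.3] ztop 44.1 rect [401.1 189.3] [69.4 34.2] 14 pca 25.2
valve top 340 mean [404.5 191.   30.3] ztop 45.0 rect [404.3 193.7] [72.1 31.4] 20 pca 22.4
lever side 55 mean [409.8 197.   42.8
[... 364 characters left out ...]
  -69.   43.5] ztop 47.7 rect [435.9 -67.2] [27.7 26.4] 88 pca 170.7
cork top 116 mean [439.9 -64.7  43.9] ztop 47.7 rect [439.7 -64.4] [27.4 27.7] 1 pca 78.7
side 39 (array([286. , 112.8]), array([293.1, 110.4]), array([279.1, 115.2]))
top 49 (array([186.4, 222.3]), array([183.2, 214.9]), array([189.9, 230.1]))
ctr [412.6 198.8  41.1] 4.321304993844524
end+ [432.6 207.3  42.9] 0.6970430824097771
end- [392.6 189.8  40.2] 6.2994428766305886
side blue [619.5   8.5] [108.4 142.1] 0.2 floor z 3.8
side yellow [662.9 290.9] [262.1 216.4] 7.9 floor z 4.8
side dish floor 3.6
top blue [622.    2.2] [102.6 151.9] 1.1 floor z 3.8
top yellow [669.6 277. ] [251.6 205.1] 4.1 floor z 4.4
top dish floor 3.7
```

Both views agree to within the 2-4 mm calibration error. Object heights are 46-47 mm and 44 mm for the lever, and the container floors read about 4 mm, which matches the text.

| Object | x (mm) | y (mm) | Yaw |
|---|---|---|---|
| Coupling | 334.5 | -299 | – |
| Valve | 401.5 | 193.5 | 25° |
| Brush | 399 | -187.5 | 13.5° |
| Plug | 325.5 | 296.5 | – |
| Cork | 438 | -67 | – |
| Drawer | 620.5 | 1.5 | – |
| Dish | 583 | -261 | -12° |
| Dustpan | about 608 | 269 | – |

I'll start with the coupling and move above it.

```bash
python3 -m creep '[[[0,0,0],[1,3.3,-0.5],0.4],[[0,0,0],[1,3.3,-1],0.4],[[0,0,0],[1,3.3,-1],0.4],[[0,0,0],[1,3.3,-1],0.4],[[0,0,0],[1,3.3,-1],0.4],[[0,0,0],[1,3.3,-1],0.4],[[0,0,0],[1,3.3,-1],0.4],[[0,0,0],[1,3.3,-1],0.4],[[0,0,0],[1,3.3,-1],0.4],[[0,0,0],[1,3.3,-1.5],0.4],[[0,0,0],[0.6,3.2,-1.5],0.4],[[0,0,0],[0,0,0],0.4]]' 30
```

```text
time: 1.1
eef_pos: [332.5, -294.3, 110.2]
tool_rot: [-0.002, 0.986, 0.166, -0.002]
force: [-1.0, 0.1, -0.6]
opening: 63.6
grip_force: 0.0
```

```bash
python3 -m creep '[[[0,0,0],[0,0,0],0.4],[[0,0,0],[0,0,0],0.4],[[0,0,0],[0,0,0],0.4]]'; python3 - <<'E'
from h import *
c=arm.camera("side"); print(arm.observe()["eef_pos"])
cv2.imwrite("pics/a.png",cv2.resize(c["color"][170:300,190:340,::-1],None,fx=4,fy=4,interpolation=cv2.INTER_CUBIC))
print(proj(c,[[334.5,-299,46],[334.5,-299,110]]))
E
```

```text
time: 1.35
eef_pos: [334.3, -300.9, 113.4]
tool_rot: [0.0, 0.986, 0.165, 0.0]
force: [0.2, 0.4, -0.1]
opening: 63.8
grip_force: 0.0
[ 334.25507535 -300.9685705   113.42782812]
[[257.70808922 249.32390735]
 [255.22822577 232.45892865]]
```

View pics/a.png

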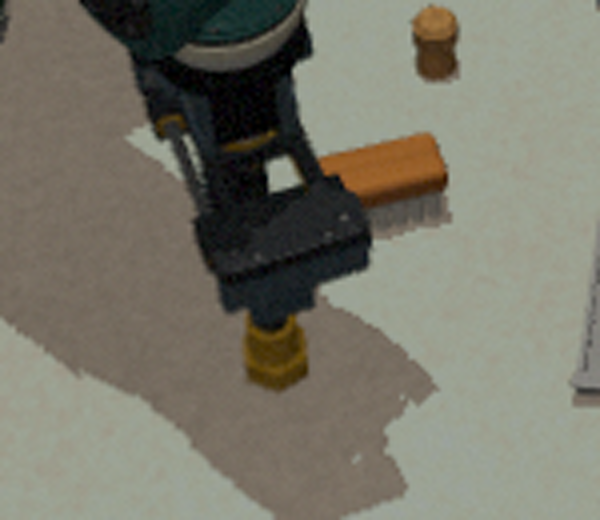

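The crop shows the gripper directly above the coupling, at about crop (275,345), with the brush clear of it. I'll descend so the fingertips stay above the hexagonal foot, grip, and lift.

```bash
python3 -m creep '[[[0,0,0],[0,0.1,-2],0.4],[[0,0,0],[0,0.1,-2],0.4],[[0,0,0],[0,0,-2],0.4],[[0,0,0],[0,0,-1.2],0.4],[[0,0,0],[0,0,-0.5],0.4],[[0,0,0],[0,0,0],0.4],[[0,0,0],[0,0,0],-1],[[0,0,0],[0,0,0],-1],[[0,0,0],[0,0,0],-1],[[0,0,0],[0,0,0],-1],[[0,0,0],[0,0,0],-1],[[0,0,0],[0,0,0],-1]]' 30; python3 -m creep '[[[0,0,0],[0,0,0],-1],[[0,0,0],[0,0,0],-1]]'
```

```text
time: 2.4
eef_pos: [334.3, -298.1, 36.3]
tool_rot: [0.0, 0.986, 0.165, 0.0]
force: [-0.6, 0.7, 5.2]
opening: 28.2
grip_force: 30.0
time: 2.57
eef_pos: [334.3, -298.1, 36.3]
tool_rot: [0.0, 0.986, 0.165, 0.0]
force: [-1.0, -0.3, 7.4]
opening: 28.2
grip_force: 30.0
```

```bash
python3 -m creep '[[[0,0,0],[0,0,1],-1],[[0,0,0],[0,0,2],-1],[[0,0,0],[0,0,3],-1],[[0,0,0],[0,0,2],-1],[[0,0,0],[0,0,1],-1],[[0,0,0],[0,0,0],-1],[[0,0,0],[0,0,0],-1]]'
```

```text
time: 3.15
eef_pos: [334.0, -297.8, 125.9]
tool_rot: [0.0, 0.986, 0.165, 0.0]
force: [-0.3, 0.1, -0.9]
opening: 27.8
grip_force: 30.0
```

```bash
python3 -m creep '[[[0,0,0],[1.5,1.5,0],-1],[[0,0,0],[2.6,2.4,0],-1],[[0,0,0],[2.8,2.5,0],-1],[[0,0,0],[2.8,2.5,0],-1],[[0,0,0],[2.8,2.5,0],-1],[[0,0,0],[2.8,2.5,0],-1],[[0,0,0],[2.8,2.5,0],-1],[[0,0,0],[2.8,2.5,0],-1],[[0,0,0],[2.8,2.5,0],-1],[[0,0,0],[2.8,2.5,0],-1],[[0,0,0],[1.5,1.5,0],-1],[[0,0,0],[0.6,0.5,0],-1]]';  python3 -m creep '[[[0,0,0],[0,0,0],-1],[[0,0,0],[0,0,0],-1],[[0,0,0],[0,0,0],-1]]'; python3 - <<'E'
from h import *
c=arm.camera("side"); print(arm.observe()["eef_pos"])
cv2.imwrite("pics/b.png",cv2.resize(c["color"][80:280,240:440,::-1],None,fx=3,fy=3,interpolation=cv2.INTER_CUBIC))
E
```

```text
time: 4.15
eef_pos: [621.2, -36.5, 123.9]
tool_rot: [-0.0, 0.986, 0.166, -0.001]
force: [0.2, 0.5, -2.6]
opening: 28.3
grip_force: 30.0
time: 4.4
eef_pos: [618.6, -39.7, 125.0]
tool_rot: [-0.0, 0.986, 0.165, -0.001]
force: [0.0, 0.1, -1.0]
opening: 28.2
grip_force: 30.0
[618.77771748 -39.80091109 125.35027295]
```

View pics/b.png

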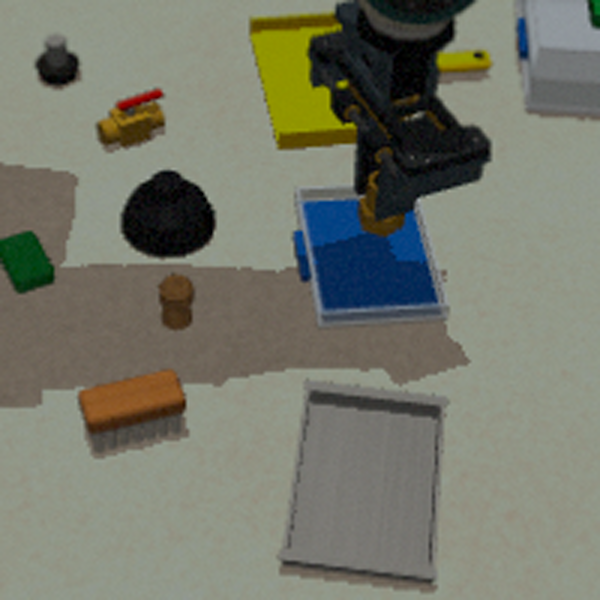

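The coupling hangs upright over the drawer at about crop (380,215). Now I'll lower it.

```bash
python3 -m creep '[[[0,0,0],[0.1,0,-2],-1],[[0,0,0],[0.1,0,-2],-1],[[0,0,0],[0,0,-2],-1],[[0,0,0],[0,0,-1.5],-1],[[0,0,0],[0,0,-0.6],-1],[[0,0,0],[0,0,-0.2],-1],[[0,0,0],[0,0,0],-1],[[0,0,0],[0,0,0],-1],[[0,0,0],[0,0,0],-1]]';python3 -m creep '[[[0,0,0],[0,0,-0.1],-1],[[0,0,0],[0,0,0],-1],[[0,0,0],[0,0,0],-1]]'
```

```text
time: 5.2
eef_pos: [622.7, -38.9, 44.0]
tool_rot: [0.0, 0.986, 0.165, 0.001]
force: [0.1, 0.2, -1.3]
opening: 28.1
grip_force: 30.0
time: 5.45
eef_pos: [622.2, -38.8, 42.3]
tool_rot: [0.0, 0.986, 0.165, 0.0]
force: [-0.0, 0.0, -1.1]
opening: 28.4
grip_force: 30.0
```

```bash
python3 -m creep '[[[0,0,0],[0,0,-0.1],-1],[[0,0,0],[0,0,0],-1],[[0,0,0],[0,0,0],-1]]'; python3 -m creep '[[[0,0,0],[0,0,-0.1],-1],[[0,0,0],[0,0,0],-1],[[0,0,0],[0,0,0],-1]]'
```

```text
time: 5.7
eef_pos: [621.9, -38.8, 40.9]
tool_rot: [-0.0, 0.986, 0.165, -0.0]
force: [-0.1, -0.2, -1.3]
opening: 28.1
grip_force: 30.0
time: 5.95
eef_pos: [622.1, -38.8, 40.3]
tool_rot: [-0.0, 0.986, 0.165, 0.0]
force: [-2.2, -0.0, 6.5]
opening: 28.3
grip_force: 30.0
```

```bash
python3 -m creep '[[[0,0,0],[0,0,0],0.1],[[0,0,0],[0,0,0],0.1],[[0,0,0],[0,0,0],0.1],[[0,0,0],[0,0,0],0.1],[[0,0,0],[0,0,1],0.1],[[0,0,0],[0,0,2],0.1],[[0,0,0],[0,0,2],0.1],[[0,0,0],[0,0,2],0.1],[[0,0,0],[0,0,2],0.1]]' && python3 -m creep '[[[0,0,0],[-1.5,1.5,0],0.2],[[0,0,0],[-2.5,2.7,0],0.2],[[0,0,2],[-2.5,2.7,0],0.2],[[0,0,2],[-2.5,2.7,0],0.2],[[0,0,2],[-2.5,2.7,0],0.2],[[0,0,0],[-2.5,2.7,0],0.2],[[0,0,0],[-2.5,2.7,0],0.2],[[0,0,0],[-2.5,2.7,0],0.2],[[0,0,0],[-2,2,0],0.2],[[0,0,0],[-1,0.8,0],0.2],[[0,0,0],[0,0,0],0.2],[[0,0,0],[0,0,0],0.2]]' && python3 -m creep '[[[0,0,0],[0,0,0],0.2],[[0,0,0],[0,0,0],0.2]]'; python3 - <<'E'
from meas import *
C={n:arm.camera(n) for n in("side","top")}; print(arm.observe()["eef_pos"])
for n,c in C.items(): np.savez(f"pics/{n}1.npz",**c)
objs(C,dict(coup=(622,-39,40,8,60),couptop=(622,-39,40,38,60)),{"side":0,"top":1.2})
cv2.imwrite("pics/c.png",cv2.resize(C["side"]["color"][80:280,240:440,::-1],None,fx=3,fy=3,interpolation=cv2.INTER_CUBIC))
E
```

```text
time: 6.7
eef_pos: [622.0, -38.8, 131.5]
tool_rot: [0.0, 0.986, 0.165, 0.0]
force: [-0.8, -0.2, 0.2]
opening: 50.1
grip_force: 0.0
time: 7.7
eef_pos: [402.5, 193.3, 130.5]
tool_rot: [-0.0, 0.976, 0.217, 0.001]
force: [0.9, 0.6, 0.6]
opening: 54.7
grip_force: 0.0
time: 7.87
eef_pos: [403.1, 192.6, 130.1]
tool_rot: [-0.0, 0.976, 0.216, 0.0]
force: [0.2, 0.6, -0.1]
opening: 54.5
grip_force: 0.0
[402.8 192.6 129.9]
coup side 236 mean [618.7 -46.5  32.9] ztop 51.7 rect [618.5 -45.3] [59.4 58.7] 63 pca 143.7
coup top 205 mean [619.3 -40.9  37.3] ztop 52.6 rect [617.8 -39.2] [52.4 44.1] 1 pca 126.2
couptop side 102 mean [619.  -42.3  48.1] ztop 52.5 rect [620.  -39.8] [30.8 31.1] 47 pca 75.9
couptop top 118 mean [622.1 -39.4  49.2] ztop 53.4 rect [622.5 -39.3] [27.  28.7] 67 pca 4.8
```

View pics/c.png

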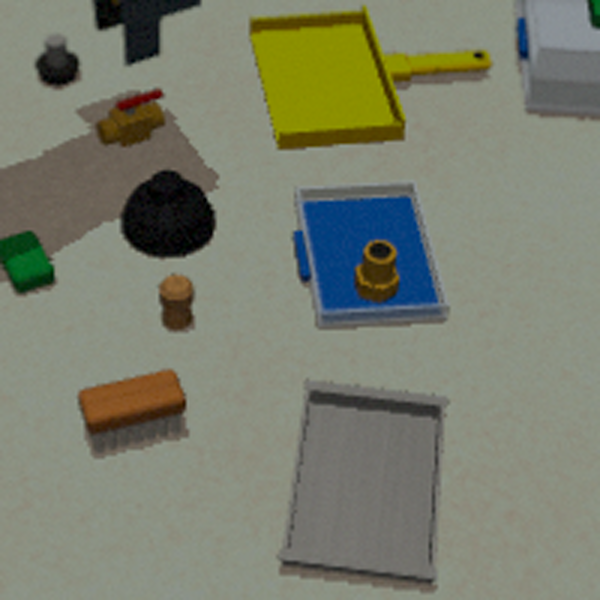

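The coupling stands flat in the drawer at crop (378,270), and the top view matches the arm's own position to within 1 mm. The gripper is aligned with the valve, so I'll descend and grip it.

```bash
python3 -m creep '[[[0,0,0],[0,0,-2],0.2],[[0,0,0],[0,0,-3],0.2],[[0,0,0],[0,0,-3],0.2],[[0,0,0],[0,0,-2],0.2],[[0,0,0],[0.1,0.1,-0.8],0.2],[[0,0,0],[0,0,-0.3],0.2],[[0,0,0],[0,0,0],0.2],[[0,0,0],[0,0,0],0.2]]' && python3 -m creep '[[[0,0,0],[0,0,0],-1],[[0,0,0],[0,0,0],-1],[[0,0,0],[0,0,0],-1],[[0,0,0],[0,0,0],-1],[[0,0,0],[0,0,0],-1],[[0,0,0],[0,0,0],-1],[[0,0,0],[0,0,0],-1]]' 30 && python3 -m creep '[[[0,0,0],[0,0,1],-1],[[0,0,0],[0,0,2],-1],[[0,0,0],[0,0,3],-1],[[0,0,0],[0,0,3],-1],[[0,0,0],[0,0,2],-1],[[0,0,0],[0,0,0],-1],[[0,0,0],[0,0,0],-1]]'
```

```text
time: 8.63
eef_pos: [403.8, 194.3, 19.8]
tool_rot: [-0.0, 0.976, 0.216, 0.001]
force: [-0.9, 0.5, 0.6]
opening: 54.8
grip_force: 0.0
time: 9.22
eef_pos: [403.3, 194.3, 19.4]
tool_rot: [-0.0, 0.976, 0.217, 0.0]
force: [-1.8, -2.1, 9.9]
opening: 29.9
grip_force: 30.0
time: 9.8
eef_pos: [403.4, 194.4, 130.0]
tool_rot: [-0.0, 0.976, 0.217, 0.001]
force: [0.4, -0.3, -2.2]
opening: 29.7
grip_force: 30.0
```

```bash
python3 -m creep '[[[0,0,0],[1.2,-0.8,0],-1],[[0,0,0],[2.5,-1.8,0],-1],[[0,0,0],[2.8,-2,0],-1],[[0,0,0],[2.8,-2,0],-1],[[0,0,0],[2.8,-2,0],-1],[[0,0,0],[2.8,-2,0],-1],[[0,0,0],[2.8,-2,0],-1],[[0,0,0],[2.5,-1.8,0],-1],[[0,0,0],[1.5,-1.2,0],-1],[[0,0,0],[0,0,0],-1],[[0,0,0],[0,0,0],-1],[[0,0,0],[0,0,0],-1]]' && python3 -m creep '[[[0,0,0],[0,0,-2],-1],[[0,0,0],[0,0,-2.5],-1],[[0,0,0],[0,0,-2.5],-1],[[0,0,0],[0,0,-2],-1],[[0,0,0],[0,0,-1],-1],[[0,0,0],[0,0,-0.3],-1],[[0,0,0],[0,0,0],-1],[[0,0,0],[0,0,0],-1],[[0,0,0],[0,0,0],-1]]'
```

```text
time: 10.8
eef_pos: [618.6, 38.4, 127.4]
tool_rot: [-0.0, 0.976, 0.216, -0.001]
force: [-0.6, -0.2, -2.0]
opening: 29.8
grip_force: 30.0
time: 11.55
eef_pos: [620.8, 38.3, 27.2]
tool_rot: [0.0, 0.976, 0.217, 0.001]
force: [-0.0, 0.3, -2.2]
opening: 29.6
grip_force: 30.0
```

```bash
python3 -m creep '[[[0,0,0],[0,0,-0.2],-1],[[0,0,0],[0,0,0],-1],[[0,0,0],[0,0,0],-1]]' && python3 -m creep '[[[0,0,0],[0,0,-0.1],-1],[[0,0,0],[0,0,0],-1],[[0,0,0],[0,0,0],-1]]'&& python3 -m creep '[[[0,0,0],[0,0,-0.1],-1],[[0,0,0],[0,0,0],-1],[[0,0,0],[0,0,0],-1]]'
```

```text
time: 11.8
eef_pos: [620.2, 38.1, 24.3]
tool_rot: [0.0, 0.976, 0.217, 0.0]
force: [0.1, -0.8, -2.1]
opening: 29.9
grip_force: 30.0
time: 12.05
eef_pos: [620.3, 38.2, 23.4]
tool_rot: [0.0, 0.976, 0.217, 0.0]
force: [-1.9, 1.3, 5.9]
opening: 30.0
grip_force: 30.0
time: 12.3
eef_pos: [620.3, 38.2, 23.4]
tool_rot: [-0.0, 0.976, 0.217, -0.0]
force: [-10.2, -0.3, 23.8]
opening: 30.0
grip_force: 30.0
```

```bash
python3 -m creep '[[[0,0,0],[0,0,0.1],-0.03],[[0,0,0],[0,0,0],-0.03],[[0,0,0],[0,0,0],-0.03],[[0,0,0],[0,0,0],-0.03],[[0,0,0],[0,0,1],-0.03],[[0,0,0],[0,0,2],-0.03],[[0,0,0],[0,0,3],-0.03],[[0,0,0],[0,0,3],-0.03],[[0,0,0],[0,0,1],-0.03]]' && python3 -m creep '[[[0,0,0],[-1.5,-1.5,0],0.32],[[0,0,-3],[-2.5,-2.6,0],0.32],[[0,0,-3],[-2.6,-2.7,0],0.32],[[0,0,-3],[-2.6,-2.7,0],0.32],[[0,0,-2],[-2.6,-2.7,0],0.32],[[0,0,0],[-2.6,-2.7,0],0.32],[[0,0,0],[-2.6,-2.6,0],0.32],[[0,0,0],[-2.6,-2.6,0],0.32],[[0,0,0],[-1.5,-1.5,0],0.32],[[0,0,0],[-1,-0.9,0],0.32],[[0,0,0],[0,0,0],0.32],[[0,0,0],[0,0,0],0.32]]' && python3 -m creep '[[[0,0,0],[0,0,0],0.32],[[0,0,0],[0,0,0],0.32]]'; python3 - <<'E'
from meas import *
C={n:arm.camera(n) for n in("side","top")}; print(arm.observe()["eef_pos"])
objs(C,dict(valve=(620,38,45,8,60),lever=(625,41,45,40,60)),{"side":0,"top":1.2})
cv2.imwrite("pics/d.png",cv2.resize(C["side"]["color"][80:280,240:440,::-1],None,fx=3,fy=3,interpolation=cv2.INTER_CUBIC))
E
```

```text
time: 13.05
eef_pos: [621.9, 38.2, 127.5]
tool_rot: [0.0, 0.976, 0.217, 0.002]
force: [1.0, 0.1, 0.6]
opening: 43.7
grip_force: 0.0
time: 14.05
eef_pos: [399.0, -187.1, 123.2]
tool_rot: [0.0, 0.993, 0.121, 0.0]
force: [1.6, 0.2, 0.1]
opening: 60.0
grip_force: 0.0
time: 14.22
eef_pos: [399.7, -186.4, 123.0]
tool_rot: [0.0, 0.992, 0.122, 0.0]
force: [0.8, 0.3, 0.4]
opening: 60.1
grip_force: 0.0
[ 399.5 -186.3  122.9]
valve side 319 mean [617.7  34.   29.7] ztop 48.3 rect [621.8  44.8] [74.9 70. ] 77 pca 29.6
valve top 347 mean [618.8  38.1  32.6] ztop 49.0 rect [624.3  42.4] [76.9 64.1] 65 pca 35.5
lever side 64 mean [626.6  40.6  46.8] ztop 50.5 rect [627.9  40.8] [49.3 15.2] 21 pca 24.4
lever top 85 mean [630.4  41.5  47.2] ztop 50.6 rect [630.2  41.7] [48.8 10.8] 25 pca 24.8
```

View pics/d.png

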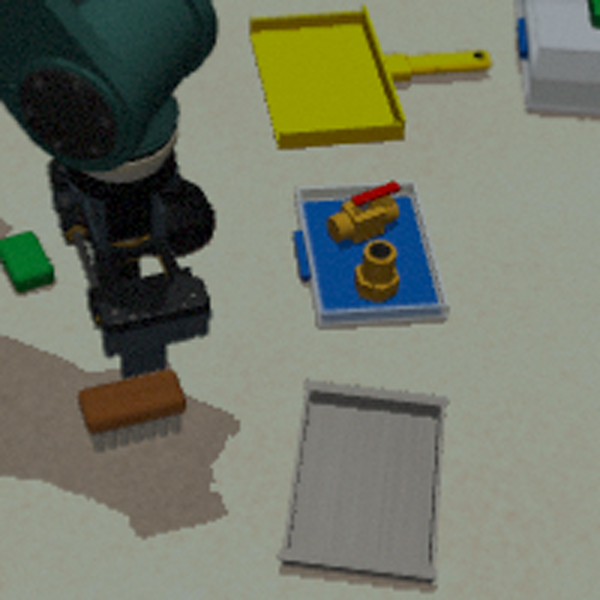

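The valve lies flat in the drawer at crop (362,218), clear of the coupling. Now I'll pick the brush.

```bash
python3 -m creep '[[[0,0,0],[0,0,-2],0.32],[[0,0,0],[0,0,-3],0.32],[[0,0,0],[0,-0.1,-2],0.32],[[0,0,0],[0,0,-1.5],0.32],[[0,0,0],[0,0,-0.8],0.32],[[0,0,0],[0,0,0],0.32],[[0,0,0],[0,0,0],-1],[[0,0,0],[0,0,0],-1],[[0,0,0],[0,0,0],-1],[[0,0,0],[0,0,0],-1],[[0,0,0],[0,0,0],-1],[[0,0,0],[0,0,0],-1]]' 25 && python3 -m creep '[[[0,0,0],[0,0,0],-1],[[0,0,0],[0,0,0],-1]]'  && python3 -m creep '[[[0,0,0],[0,0,1],-1],[[0,0,0],[0,0,2],-1],[[0,0,0],[0,0,3],-1],[[0,0,0],[0,0,2],-1],[[0,0,0],[0,0,1],-1],[[0,0,0],[0,0,0],-1],[[0,0,0],[0,0,0],-1]]'
```

```text
time: 15.32
eef_pos: [399.6, -188.1, 30.8]
tool_rot: [0.0, 0.993, 0.122, 0.001]
force: [-0.8, 1.7, 9.6]
opening: 37.6
grip_force: 25.0
time: 15.48
eef_pos: [399.6, -188.1, 30.8]
tool_rot: [0.0, 0.993, 0.122, 0.001]
force: [-1.8, 1.7, 9.6]
opening: 38.1
grip_force: 25.0
time: 16.07
eef_pos: [399.1, -187.9, 120.1]
tool_rot: [0.0, 0.993, 0.122, 0.0]
force: [0.5, 0.2, -1.6]
opening: 38.1
grip_force: 25.0
```

```bash
python3 -m creep '[[[0,0,-2],[1.5,-0.3,0],-1],[[0,0,-4],[2.5,-0.5,0],-1],[[0,0,-4],[2.6,-0.5,0],-1],[[0,0,-4],[2.6,-0.5,0],-1],[[0,0,-4],[2.6,-0.5,0],-1],[[0,0,-4],[2.6,-0.5,0],-1],[[0,0,-4],[2.6,-0.5,0],-1],[[0,0,0],[1.5,-0.4,0],-1],[[0,0,0],[0.8,-0.2,0],-1],[[0,0,0],[0,0,0],-1],[[0,0,0],[0,0,0],-1],[[0,0,0],[0,0,0],-1]]' && python3 -m creep '[[[0,0,0],[0,0,-2],-1],[[0,0,0],[0,0,-2],-1],[[0,0,0],[0,0,-2],-1],[[0,0,0],[0,0,-1.5],-1],[[0,0,0],[0,0,-0.6],-1],[[0,0,0],[0,0,0],-1],[[0,0,0],[0,0,0],-1],[[0,0,0],[0,0,0],-1]]'
```

```text
time: 17.07
eef_pos: [590.6, -226.4, 119.1]
tool_rot: [-0.0, 0.995, -0.104, -0.001]
force: [-0.7, -0.1, -0.3]
opening: 37.9
grip_force: 25.0
time: 17.73
eef_pos: [592.5, -227.1, 40.0]
tool_rot: [0.0, 0.995, -0.104, 0.001]
force: [-0.7, 0.7, -1.5]
opening: 37.6
grip_force: 25.0
```

```bash
python3 -m creep '[[[0,0,0],[0,0,-0.3],-1],[[0,0,0],[0,0,0],-1],[[0,0,0],[0,0,0],-1]]' && python3 -m creep '[[[0,0,0],[0,0,-0.1],-1],[[0,0,0],[0,0,0],-1],[[0,0,0],[0,0,0],-1]]'&& python3 -m creep '[[[0,0,0],[0,0,-0.1],-1],[[0,0,0],[0,0,0],-1],[[0,0,0],[0,0,0],-1]]'
```

```text
time: 17.98
eef_pos: [592.2, -226.9, 36.3]
tool_rot: [0.0, 0.995, -0.104, 0.0]
force: [-0.4, -0.8, -1.4]
opening: 37.8
grip_force: 25.0
time: 18.23
eef_pos: [592.0, -226.8, 34.9]
tool_rot: [0.0, 0.995, -0.104, -0.0]
force: [0.2, -0.5, 0.2]
opening: 37.8
grip_force: 25.0
time: 18.48
eef_pos: [592.1, -226.9, 34.8]
tool_rot: [-0.0, 0.995, -0.104, -0.0]
force: [-5.3, 3.5, 13.5]
opening: 37.9
grip_force: 25.0
```

```bash
python3 -m creep '[[[0,0,0],[0,0,0.1],0.15],[[0,0,0],[0,0,0],0.15],[[0,0,0],[0,0,0],0.15],[[0,0,0],[0,0,0],0.15],[[0,0,0],[0,0,1],0.15],[[0,0,0],[0,0,2],0.15],[[0,0,0],[0,0,3],0.15],[[0,0,0],[0,0,3],0.15],[[0,0,0],[0,0,2],0.15]]' && python3 -m creep '[[[0,0,0],[-0.5,1.7,0],0.15],[[0,0,3],[-0.8,3,0],0.15],[[0,0,3],[-0.8,3,0],0.15],[[0,0,3],[-0.8,3,0],0.15],[[0,0,3],[-0.8,3,0],0.15],[[0,0,3],[-0.8,3,0],0.15],[[0,0,3],[-0.8,3,0],0.15],[[0,0,3],[-0.8,3,0],0.15],[[0,0,3],[-1.2,3,0],0.15],[[0,0,3],[-1.6,2.6,0],0.15],[[0,0,3],[-2,2.6,0],0.15],[[0,0,0],[-2,2.6,0],0.15]]' && python3 -m creep '[[[0,0,0],[-2,2.6,0],0.15],[[0,0,0],[-2,2.6,0],0.15],[[0,0,0],[-2,2.6,0],0.15],[[0,0,0],[-2,2.6,0],0.15],[[0,0,0],[-2,2.6,0],0.15],[[0,0,0],[-1.6,2.2,0],0.15],[[0,0,0],[-1,1.5,0],0.15],[[0,0,0],[0,0,0],0.15],[[0,0,0],[0,0,0],0.15],[[0,0,0],[0,0,0],0.15]]'
```

```text
time: 19.23
eef_pos: [592.7, -227.1, 148.2]
tool_rot: [0.0, 0.995, -0.104, 0.001]
force: [1.3, -0.4, 0.8]
opening: 52.2
grip_force: 0.0
time: 20.23
eef_pos: [461.6, 109.4, 145.0]
tool_rot: [-0.0, 0.987, 0.158, -0.0]
force: [0.1, -0.2, 0.4]
opening: 52.1
grip_force: 0.0
time: 21.07
eef_pos: [337.0, 274.9, 145.0]
tool_rot: [0.0, 0.988, 0.157, 0.0]
force: [0.1, 1.3, 0.6]
opening: 52.3
grip_force: 0.0
```

```bash
python3 -m creep '[[[0,0,0],[-0.5,1,-0.5],0.15],[[0,0,0],[-0.5,1.1,-1],0.15],[[0,0,0],[0,0,-1],0.15],[[0,0,0],[0,0,0],0.15],[[0,0,0],[0,0,0],0.15],[[0,0,0],[0,0,0],0.15]]'; python3 - <<'E'
from meas import *
C={n:arm.camera(n) for n in("side","top")}; print(arm.observe()["eef_pos"])
objs(C,dict(brush=(592,-227,50,38,60),brushall=(592,-227,50,26,60)),{"side":0,"top":1.2})
a=cv2.resize(C["side"]["color"][60:280,220:420,::-1],None,fx=2.7,fy=2.7,interpolation=cv2.INTER_CUBIC)
cv2.imwrite("pics/e.png",a)
E
```

```text
time: 21.57
eef_pos: [327.4, 295.5, 120.0]
tool_rot: [0.0, 0.988, 0.156, -0.0]
force: [-0.6, -0.5, -0.3]
opening: 52.5
grip_force: 0.0
[327.4 295.9 120.3]
brush side 483 mean [ 587.  -230.    47.3] ztop 50.9 rect [ 587.5 -227.6] [41.  83.7] 78 pca 167.6
brush top 510 mean [ 589.7 -225.7   48.3] ztop 51.7 rect [ 590.6 -226. ] [37.9 83.6] 78 pca 168.0
brushall side 555 mean [ 586.4 -231.6   45.4] ztop 50.7 rect [ 587.5 -227.6] [41.  83.7] 78 pca 167.9
brushall top 516 mean [ 589.5 -225.6   48.1] ztop 51.7 rect [ 590.6 -226. ] [37.9 83.6] 78 pca 168.1
```

View pics/e.png

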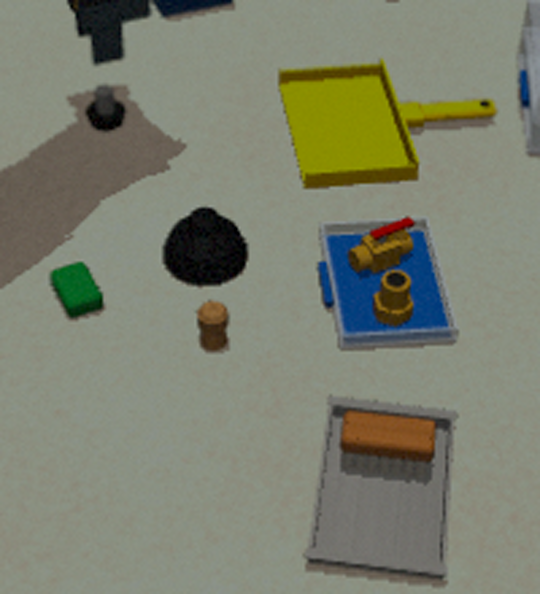

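The brush sits flat in the dish at crop (388,438), clear of the walls. The gripper is above the plug.

```bash
python3 -m creep '[[[0,0,0],[0,0,-2],0.15],[[0,0,0],[0,0,-2],0.15],[[0,0,0],[0,0,-2],0.15],[[0,0,0],[0,0,-1.6],0.15],[[0,0,0],[0,0,-1],0.15],[[0,0,0],[0,0,0],0.15],[[0,0,0],[0,0,0],-1],[[0,0,0],[0,0,0],-1],[[0,0,0],[0,0,0],-1],[[0,0,0],[0,0,0],-1],[[0,0,0],[0,0,0],-1],[[0,0,0],[0,0,0],-1]]' 25 && python3 -m creep '[[[0,0,0],[0,0,0],-1],[[0,0,0],[0,0,0],-1],[[0,0,0],[0,0,0],-1]]'  && python3 -m creep '[[[0,0,0],[0,0,1],-1],[[0,0,0],[0,0,2],-1],[[0,0,0],[0,0,3],-1],[[0,0,0],[0,0,3],-1],[[0,0,0],[0,0,2],-1],[[0,0,0],[0,0,0],-1],[[0,0,0],[0,0,0],-1]]'
```

```text
time: 22.67
eef_pos: [327.4, 296.5, 34.5]
tool_rot: [-0.0, 0.988, 0.157, 0.0]
force: [-0.8, -1.6, 9.6]
opening: 21.1
grip_force: 25.0
time: 22.92
eef_pos: [327.4, 296.5, 34.5]
tool_rot: [-0.0, 0.988, 0.157, 0.0]
force: [-2.1, -1.5, 9.3]
opening: 21.1
grip_force: 25.0
time: 23.5
eef_pos: [327.4, 296.5, 145.2]
tool_rot: [-0.001, 0.988, 0.157, 0.001]
force: [-0.1, 0.1, -2.6]
opening: 21.2
grip_force: 25.0
```

```bash
python3 -m creep '[[[0,0,0],[1,-1.3,0],-1],[[0,0,0],[1.8,-2.4,0],-1],[[0,0,0],[2,-2.7,0],-1],[[0,0,0],[2,-2.7,0],-1],[[0,0,0],[2,-2.7,0],-1],[[0,0,0],[2,-2.7,0],-1],[[0,0,0],[2,-2.7,0],-1],[[0,0,0],[2,-2.7,0],-1],[[0,0,0],[1.7,-2.9,0],-1],[[0,0,0],[1.2,-3,0],-1],[[0,0,0],[0.8,-3.1,0],-1],[[0,0,0],[0.8,-3.1,0],-1]]' && python3 -m creep '[[[0,0,0],[0.8,-3.1,0],-1],[[0,0,0],[0.8,-3.1,0],-1],[[0,0,0],[0.8,-3.1,0],-1],[[0,0,0],[0.7,-3.1,0],-1],[[0,0,0],[0.7,-3.1,0],-1],[[0,0,0],[0.7,-3.1,0],-1],[[0,0,0],[0.6,-3,0],-1],[[0,0,0],[0.4,-2,0],-1],[[0,0,0],[0.1,-1,0],-1],[[0,0,0],[0,0,0],-1],[[0,0,0],[0,0,0],-1],[[0,0,0],[0,0,0],-1]]' && python3 -m creep '[[[0,0,0],[0,0,0],-1],[[0,0,0],[0,0,0],-1]]'
```

```text
time: 24.5
eef_pos: [519.5, -25.4, 142.5]
tool_rot: [-0.0, 0.988, 0.157, -0.001]
force: [0.8, 0.4, -1.6]
opening: 21.2
grip_force: 25.0
time: 25.5
eef_pos: [575.4, -268.5, 143.2]
tool_rot: [-0.0, 0.988, 0.157, -0.001]
force: [-1.0, -0.4, -0.5]
opening: 21.6
grip_force: 25.0
time: 25.67
eef_pos: [575.9, -268.8, 143.9]
tool_rot: [-0.0, 0.988, 0.157, -0.0]
force: [-0.4, 0.4, -1.7]
opening: 21.3
grip_force: 25.0
```

```bash
python3 -m creep '[[[0,0,0],[0,-1.5,0],-1],[[0,0,0],[0,-1.6,0],-1],[[0,0,0],[0,0,-1.5],-1],[[0,0,0],[0,0,-2.5],-1],[[0,0,0],[0,0,-2.5],-1],[[0,0,0],[0,0,-2],-1],[[0,0,0],[0,0,-1],-1],[[0,0,0],[0,0,-0.6],-1],[[0,0,0],[0,0,0],-1],[[0,0,0],[0,0,0],-1],[[0,0,0],[0,0,0],-1]]'
```

```text
time: 26.58
eef_pos: [576.7, -301.3, 44.1]
tool_rot: [0.001, 0.988, 0.156, 0.001]
force: [0.5, 0.4, -0.5]
opening: 21.0
grip_force: 25.0
```

```bash
python3 -m creep '[[[0,0,0],[0,0,-0.2],-1],[[0,0,0],[0,0,0],-1],[[0,0,0],[0,0,0],-1]]' && python3 -m creep '[[[0,0,0],[0,0,-0.1],-1],[[0,0,0],[0,0,0],-1],[[0,0,0],[0,0,0],-1]]'
```

```text
time: 26.83
eef_pos: [576.2, -300.9, 41.4]
tool_rot: [0.0, 0.988, 0.157, 0.0]
force: [0.2, -0.4, -0.6]
opening: 21.5
grip_force: 25.0
time: 27.08
eef_pos: [576.0, -300.8, 39.9]
tool_rot: [-0.0, 0.988, 0.157, -0.0]
force: [-0.2, -0.0, -0.4]
opening: 21.3
grip_force: 25.0
```

Contact is expected at z of about 38.5.

```bash
python3 -m creep '[[[0,0,0],[0,0,-0.1],-1],[[0,0,0],[0,0,0],-1],[[0,0,0],[0,0,0],-1]]' && python3 -m creep '[[[0,0,0],[0,0,-0.1],-1],[[0,0,0],[0,0,0],-1],[[0,0,0],[0,0,0],-1]]'
```

```text
time: 27.33
eef_pos: [575.9, -300.8, 38.8]
tool_rot: [-0.0, 0.988, 0.157, -0.0]
force: [-0.0, 0.3, -1.4]
opening: 21.7
grip_force: 25.0
time: 27.58
eef_pos: [576.1, -300.9, 38.5]
tool_rot: [-0.0, 0.988, 0.157, -0.0]
force: [-4.1, 1.9, 9.2]
opening: 21.3
grip_force: 25.0
```

```bash
python3 -m creep '[[[0,0,0],[0,0,0.1],0],[[0,0,0],[0,0,0],0],[[0,0,0],[0,0,0],0],[[0,0,0],[0,0,0],0],[[0,0,0],[0,0,1],0],[[0,0,0],[0,0,2],0],[[0,0,0],[0,0,3],0],[[0,0,0],[0,0,3],0],[[0,0,0],[0,0,1],0]]' && python3 -m creep '[[[0,0,0],[-1,1.6,0],0.2],[[0,0,0],[-1.6,2.7,0],0.2],[[0,0,0],[-1.6,2.8,0],0.2],[[0,0,0],[-1.6,2.8,0],0.2],[[0,0,0],[-1.6,2.8,0],0.2],[[0,0,0],[-1.6,2.8,0],0.2],[[0,0,0],[-1.6,2.8,0],0.2],[[0,0,0],[-1.6,2.8,0],0.2],[[0,0,0],[-1,1.7,0],0.2],[[0,0,0],[-0.4,0.8,0],0.2],[[0,0,0],[0,0,0],0.2],[[0,0,0],[0,0,0],0.2]]' && python3 -m creep '[[[0,0,0],[0,0,0],0.2],[[0,0,0],[0,0,0],0.2]]'; python3 - <<'E'
from meas import *
C={n:arm.camera(n) for n in("side","top")}; print(arm.observe()["eef_pos"])
objs(C,dict(plug=(576,-301,32,38,60)),{"side":0,"top":1.2})
a=cv2.resize(C["side"]["color"][60:280,220:420,::-1],None,fx=2.7,fy=2.7,interpolation=cv2.INTER_CUBIC)
cv2.imwrite("pics/f.png",a)
print(plane(C["top"],[(167.2,146.7)],12))
E
```

```text
time: 28.33
eef_pos: [577.7, -301.8, 143.8]
tool_rot: [0.002, 0.988, 0.157, 0.002]
force: [1.0, -0.3, 0.6]
opening: 45.8
grip_force: 0.0
time: 29.33
eef_pos: [440.8, -65.1, 139.3]
tool_rot: [0.0, 0.988, 0.157, 0.0]
force: [0.7, 0.4, 0.8]
opening: 55.3
grip_force: 0.0
time: 29.5
eef_pos: [440.8, -65.7, 139.0]
tool_rot: [0.0, 0.988, 0.156, 0.0]
force: [-0.0, -0.4, -0.5]
opening: 54.8
grip_force: 0.0
[440.4 -65.5 138.9]
plug side 78 mean [ 573.2 -303.3   47.8] ztop 52.1 rect [ 574.  -302.5] [19.9 19.4] 14 pca 62.7
plug top 67 mean [ 575.7 -300.    48.7] ztop 52.3 rect [ 576.3 -300.4] [21.2 19.6] 7 pca 147.5
[[609.2 266.5  12. ]]
```

View pics/f.png

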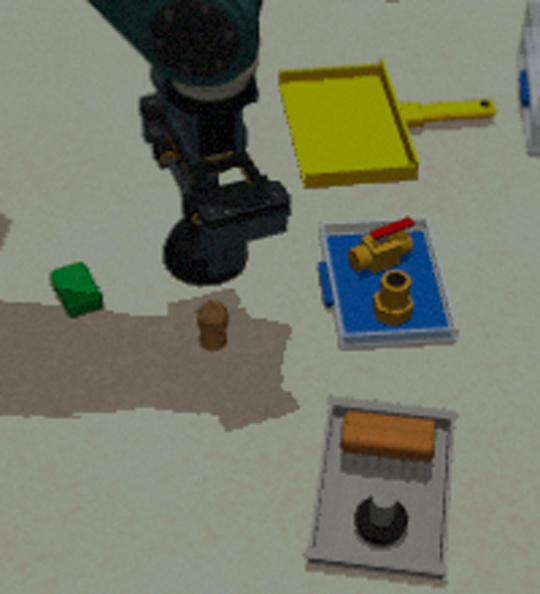

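The plug stands upright in the dish at crop (381,520), apart from the brush. Now I'll pick the cork with a light grip.

```bash
python3 -m creep '[[[0,0,0],[0,0.1,-2],0.2],[[0,0,0],[0,0,-3],0.2],[[0,0,0],[0,0,-3],0.2],[[0,0,0],[0,0,-2],0.2],[[0,0,0],[0,0,-1],0.2],[[0,0,0],[0,0,0],0.2],[[0,0,0],[0,0,0],-1],[[0,0,0],[0,0,0],-1],[[0,0,0],[0,0,0],-1],[[0,0,0],[0,0,0],-1],[[0,0,0],[0,0,0],-1],[[0,0,0],[0,0,0],-1]]' 8 && python3 -m creep '[[[0,0,0],[0,0,0],-1],[[0,0,0],[0,0,0],-1],[[0,0,0],[0,0,0],-1]]'  && python3 -m creep '[[[0,0,0],[0,0,1],-1],[[0,0,0],[0,0,2],-1],[[0,0,0],[0,0,3],-1],[[0,0,0],[0,0,3],-1],[[0,0,0],[0,0,2],-1],[[0,0,0],[0,0,0],-1],[[0,0,0],[0,0,0],-1]]'
```

```text
time: 30.6
eef_pos: [440.8, -64.0, 29.8]
tool_rot: [0.0, 0.988, 0.157, 0.001]
force: [-0.8, -0.0, 10.5]
opening: 30.1
grip_force: 8.0
time: 30.85
eef_pos: [440.8, -64.0, 29.8]
tool_rot: [0.0, 0.988, 0.157, 0.001]
force: [-1.5, 0.2, 10.5]
opening: 30.4
grip_force: 8.0
time: 31.43
eef_pos: [440.7, -63.9, 140.5]
tool_rot: [0.001, 0.988, 0.157, 0.002]
force: [-0.1, 0.0, 0.2]
opening: 29.9
grip_force: 8.0
```

```bash
python3 -m creep '[[[0,0,0],[0.8,1.5,0],-1],[[0,0,0],[1.6,3,0],-1],[[0,0,0],[1.6,3.2,0],-1],[[0,0,0],[1.6,3.2,0],-1],[[0,0,0],[1.6,3.2,0],-1],[[0,0,0],[1.6,3.2,0],-1],[[0,0,0],[1.6,3.2,0],-1],[[0,0,0],[1.6,3.2,0],-1],[[0,0,0],[1.6,3.2,0],-1],[[0,0,0],[1.6,3.2,0],-1],[[0,0,0],[1.1,2,0],-1],[[0,0,0],[0.6,1,0],-1]]' && python3 -m creep '[[[0,0,0],[0,0,0],-1],[[0,0,0],[0,0,0],-1],[[0,0,0],[0,0,-1.5],-1],[[0,0,0],[0,0,-2.5],-1],[[0,0,0],[0,0,-2.5],-1],[[0,0,0],[0,0,-2],-1],[[0,0,0],[0,0,-1.2],-1],[[0,0,0],[0,0,-0.5],-1],[[0,0,0],[0,0,0],-1],[[0,0,0],[0,0,0],-1],[[0,0,0],[0,0,0],-1]]'
```

```text
time: 32.43
eef_pos: [609.3, 269.4, 137.6]
tool_rot: [0.0, 0.988, 0.157, -0.001]
force: [0.2, 0.1, 0.3]
opening: 30.3
grip_force: 8.0
time: 33.35
eef_pos: [609.7, 267.3, 38.1]
tool_rot: [-0.0, 0.988, 0.156, 0.001]
force: [-0.2, -0.4, -0.6]
opening: 30.1
grip_force: 8.0
```

```bash
python3 -m creep '[[[0,0,0],[0,0,-0.2],-1],[[0,0,0],[0,0,0],-1],[[0,0,0],[0,0,0],-1]]' && python3 -m creep '[[[0,0,0],[0,0,-0.1],-1],[[0,0,0],[0,0,0],-1],[[0,0,0],[0,0,0],-1]]' && python3 -m creep '[[[0,0,0],[0,0,-0.1],-1],[[0,0,0],[0,0,0],-1],[[0,0,0],[0,0,0],-1]]'
```

```text
time: 33.6
eef_pos: [609.2, 267.3, 35.4]
tool_rot: [-0.0, 0.988, 0.157, 0.0]
force: [0.2, 0.3, -1.4]
opening: 30.9
grip_force: 8.0
time: 33.85
eef_pos: [609.0, 267.2, 34.0]
tool_rot: [-0.0, 0.988, 0.157, 0.0]
force: [-0.3, 0.2, -0.3]
opening: 30.2
grip_force: 8.0
time: 34.1
eef_pos: [609.3, 267.4, 33.4]
tool_rot: [-0.0, 0.988, 0.157, 0.0]
force: [-1.8, 0.4, 7.8]
opening: 30.3
grip_force: 8.0
```

```bash
python3 -m creep '[[[0,0,0],[0,0,0],0.2],[[0,0,0],[0,0,0],0.2],[[0,0,0],[0,0,0],0.2],[[0,0,0],[0,0,0],0.2],[[0,0,0],[0,0,1],0.2],[[0,0,0],[0,0,2],0.2],[[0,0,0],[0,0,3],0.2],[[0,0,0],[0,0,3],0.2],[[0,0,0],[0,0,3],0.2],[[0,0,0],[-3,0,2],0.2],[[0,0,0],[-3,0,2],0.2],[[0,0,0],[-3,0,0],0.2]]' && python3 -m creep '[[[0,0,0],[-3,0,0],0.2],[[0,0,0],[-3,0,0],0.2],[[0,0,0],[-3,0,0],0.2],[[0,0,0],[0,0,0],0.2],[[0,0,0],[0,0,0],0.2],[[0,0,0],[0,0,0],0.2]]'; python3 - <<'E'
from meas import *
C={n:arm.camera(n) for n in("side","top")}; print(arm.observe()["eef_pos"],arm.observe()["joint_vel"])
objs(C,dict(cork=(609,267,32,36,60),plug=(576,-301,32,38,60),coup=(622,-39,30,40,60),lever=(625,41,45,40,60),brush=(592,-227,50,40,60),plunger=(438,55,60,45,70)),{"side":0,"top":1.2})
a=[cv2.resize(C["side"]["color"][60:280,220:420,::-1],(400,440)),cv2.resize(C["top"]["color"][90:310,120:320,::-1],(400,440))]
cv2.imwrite("pics/g.png",np.hstack(a))
E
```

```text
time: 35.1
eef_pos: [519.7, 267.7, 197.3]
tool_rot: [-0.001, 0.988, 0.156, 0.003]
force: [0.8, 1.0, 1.7]
opening: 54.7
grip_force: 0.0
time: 35.6
eef_pos: [429.6, 267.5, 193.7]
tool_rot: [-0.0, 0.988, 0.157, 0.001]
force: [-0.2, 0.9, 0.0]
opening: 54.8
grip_force: 0.0
[429.9 267.3 193.3] [-0.  0. -0. -0.  0.  0.]
cork side 72 mean [603.6 261.3  46.3] ztop 51.8 rect [605.1 264.3] [31.6 25.9] 46 pca 21.0
cork top 129 mean [606.3 263.8  47.1] ztop 52.0 rect [607.2 266. ] [27.7 29.8] 45 pca 162.3
plug side 78 mean [ 573.3 -303.2   47.9] ztop 52.7 rect [ 573.9 -301.6] [22.2 20.1] 42 pca 73.4
plug top 65 mean [ 575.7 -300.2   48.9] ztop 52.2 rect [ 575.5 -300.5] [19.2 20.5] 46 pca 153.4
coup side 97 mean [619.4 -41.7  48.5] ztop 52.8 rect [619.6 -38.7] [31.1 27.3] 85 pca 68.4
coup top 118 mean [622.2 -39.5  49.4] ztop 52.8 rect [622.5 -39.4] [28.3 28.2] 61 pca 31.7
lever side 63 mean [626.7  40.7  46.9] ztop 50.8 rect [627.4  42. ] [52.3 12.2] 29 pca 27.2
lever top 86 mean [630.3  41.4  47.6] ztop 50.6 rect [630.7  41.8] [49.5 10.6] 25 pca 24.7
brush side 463 mean [ 586.7 -229.3   47.6] ztop 51.2 rect [ 587.4 -226.5] [39.1 83.2] 78 pca 167.9
brush top 510 mean [ 589.9 -225.7   48.1] ztop 51.7 rect [ 590.8 -226.1] [38. 84.] 78 pca 167.8
plunger side 114 mean [432.9  51.6  54.4] ztop 59.7 rect [433.2  53.7] [30.  34.9] 39 pca 154.2
plunger top 162 mean [436.4  54.7  55.8] ztop 60.6 rect [435.7  55. ] [36.9 33.3] 35 pca 172.9
```

View pics/g.png

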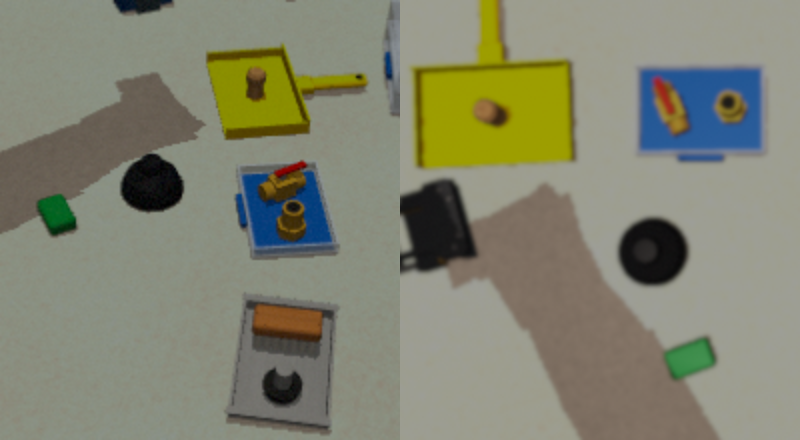

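The final view shows the coupling and valve flat in the drawer, the brush and plug in the dish, and the cork upright in the dustpan. The plunger hasn't moved and the arm is clear of everything. Handing in.

```bash
python3 -c "
from cell import arm; print(arm.close_job())"
```

```text
the job is handed in; nothing more can be done
None
```

All five items are sorted in the order asked: coupling and valve in the drawer, brush and plug in the dish, cork in the dustpan; each looked upright and flat in the last camera check, the plunger hadn't moved, the spray bottle was never approached, and the job was handed in at about 36 s (no verdict shown).

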